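# Close and lock the lamp-compartment cover of a spectrophotometer

## Robot

A 6-joint arm with a two-finger parallel gripper is mounted at the origin on the work surface. World frame = base frame: x ahead of the robot, y to its left, z up, the work surface at z = 0. Lengths are in m, angles in rad, forces in N, time in s.
With the tool pointing down it reaches from about 0.375 to 0.9 m from the base axis. Payload 3.1 kg.
Tool frame: the origin (TCP) lies between the finger pads; the fingertips stand manip.nose_length ahead of it and the grasp point (between the pads) lies 5 mm behind it (manip.nose_length is the distance from the TCP to the fingertips, in m); z points along the fingers, y is the line along which they close (so a half turn about z gives the same grasp; the last joint's range is limited). The gripper opens to 85 mm and grips with 20 to 120 N. Pads are 22 mm wide; open, the fingers measure 114 mm over their backs; the gripper's body (76 mm by 85 mm) begins 54 mm behind the grasp point. The pads swing forward as they close: fully open they stand 13 mm farther back than shut.
Start: joints at [1.083, 0.527, 1.433, -0, 1.181, -0.178], TCP at [0.191, 0.595, 0.245] pointing down, gripper open.
Joint ranges: [-3.08, 3.08], [-0.75, 2.2], [0.22, 2.44], [-1.43, 4.57], [0, 2.65], [-2.85, 2.85]. Speed limits (rad/s): [2.79, 2.79, 3.14, 3.14, 3.14, 3.14].

## Interface

Orientations are given as a unit quaternion [x, y, z, w].
In Python, from station import monitor, eyes, job, manip gives the robot as it stands.
- The arm moves only by the shell command python3 -m pendant 'ROWS' [FORCE]. ROWS is JSON, a list that holds one entry, the list of rows, each a list of 7 numbers: the shift along the tool's x, y, z as a fraction of full scale, then the turn, a rotation vector about the tool's x, y, z as a fraction of full scale, then the opening, from 0 (shut) to 1 (fully open). A call has 1 to 20 rows; each row shifts and turns the commanded pose from where the row before left it, along the tool's axes as they then stand; what a row does not reach is not made up. Full scale, the value 1, is 800 mm for a shift and 0.12 rad for a turn. A row lasts 1/10 s, in which the tool goes at most 50 mm and 8.59 degrees, less where a joint would pass 70% of its speed; a pose out of reach is approached as far as the arm can. A call with a number of a shift or a turn outside -1 to 1 is refused whole. A call with a gripper value outside its range is refused whole. The fingers move at their own pace and stop on an object; FORCE is the grip in N (left out, the last holds). Time passes only in rows, so rows that do not move let the fingers close. It gives the time, the measured TCP pose, the force, the opening and the grip force at its end, in the units of the state.
- monitor.sense(): the state, without advancing time (a new reading comes with each control period).
- eyes.snapshot(name): name is "scene" or "top" or "wrist"; returns a dict with "pixels" (420x560x3 uint8, red, green, blue), "depth" (420x560 float32, m along the optical axis (not along the pixel's ray), 0 where there is no reading), "intrinsics" (3x3 intrinsics, pixels), "eye" and "attitude" of the camera in the world. Camera axes: x right, y down, z forward; pixel columns grow to the right and rows downward; lengths in m; the calibration is good to about 2 mm. A picture is of the moment at which its call begins.
- job.sign_off(): hands the job in; it is judged then, once.
The state is a dict: "t": time; "q": joint angles; "qd": joint speeds; "tau": joint torques, N m; "tcp_pos": TCP position; "tool_rot": TCP orientation; "force": force on the tool from outside, world axes, zero at the start; "ft_torque": the same for the moment, N m; "finger_gap": opening from 0.0 (shut) to 1.0 (fully open); "gripper_force": force on a finger pad.
Only numpy, scipy, OpenCV 4.12 (cv2) and the standard library are available. Lean on these libraries where they do the work, as an engineer would, in place of code of your own. Each camera call takes 0.05 s, during which the arm holds its last target. There are 200 camera calls.

## Task

The lamp-compartment cover on top of the spectrophotometer was left standing open after a lamp change. Push it down shut with the fingertips, then set the fingertips in the slot of its quarter-turn fastener and, pressing down lightly, turn it clockwise as far as it goes, so that the cover is drawn down flush and locked. It is all fingertip work, with nothing to grip or lift: do not throw the cover back wide open, and leave the bottle, jar, beaker and rack standing where they are.

Things in the scene. Friction and masses are not known exactly. Their poses are not given: they have to be found in the camera images.
- spectro: White bench instrument, fixed, 360 x 440 mm, 170 mm high. Origin on the bench; in its frame it fills x -190 to +170 mm (front to rear), y -220 to +220 mm; z up. The -y half of its top holds the lamp compartment, an opening of 222 x 202 mm with the hinged cover. On the +y half a sample lid stands 14 mm proud (fixed) with a loose rack in front of it; a loose jar stands at the rear.
- cover (a joint): Opening angle of the white cover: 0 = shut, flush with the top at 170 mm; grows as its front edge rises. Hinge friction 0.27 N m: it stays where left; 1 to 3 N near the front pushes it down. From 0.025 rad down a sponge gasket under the front edge resists (4 N when flat): let go unlocked, it springs back to about 0.01. Fully flat takes 7 N at the fastener; turning the fastener draws it down too.
- fastener (a joint): Turn of the quarter-turn fastener: 0 = unlocked, 1.571 = end stop, locked; grows clockwise seen from above. Starts at up to 0.3. Friction 0.05 N m; stays where left. Fingertips a little apart along the slot turn it as the hand turns about its axis (held at one heading they wedge). Its tongue runs under a keeper at the front of the opening; turned out too early it keeps the cover from shutting.
- slot (a point): On the fastener's axis, flush with the cover's top; 150 mm from the hinge line, mid-width. The fastener is a bare-metal round dish, 84 mm across, with a straight slot over its centre, open upwards: 70 mm long, 30 mm wide, 12 mm deep, flat floor, closed ends. The point's y runs along the slot, z out of the cover; it moves with both. Slot parallel to the hinge: unlocked; at right angles: locked.
- hinge (a point): Middle of the hinge line, at the rear edge of the cover plate (218 x 198 mm, 4 mm thick, hinged at the +x side of the opening), level with its top face. Its y axis lies along the hinge. It turns with the cover: its -x axis points along the cover to the front edge, its z axis out of the top face.
- edge (a point): Middle of the cover's front (free) edge at its top face, 220 mm from the hinge.
- reagent_bottle: Loose amber bottle on the bench left (+y) of the instrument, 86 mm diameter, 165 mm high; origin at the centre of its foot. To be left alone.
- beaker: Loose clear plastic beaker on the bench right (-y) of the instrument, 90 mm diameter, 110 mm high; origin at the centre of its foot. To be left alone.
- cuvette_rack: Loose grey cuvette rack, 50 x 110 x 35 mm, standing on the +y half of the instrument's top; origin at the centre of its underside. To be left alone.
- vial_jar: Loose small amber jar, 40 mm diameter, 60 mm high, standing on the rear of the instrument's top; origin at the centre of its foot. To be left alone.

How it is judged:
By the outcome, as a careful person would: the job done as asked, in the order asked, and still so for the second after the job is handed in, with the robot touching nothing.
It also fails if it takes over 51 s, if anything falls off the work surface, if the arm or the gripper's body presses on something with over 40 N, if the wrist force passes 120 N, or if a joint passes its speed limit or range.

## Working session

There is one attempt and no reset: what is moved stays moved. The work goes in short steps, Python scripts to look and compute and a shell command to move; the robot and the scene stay as the last step left them, time stands still between calls to the robot, and variables do not carry over. Pictures are saved under pics/ and viewed, at most 10 in all, crops included, and the job is handed in when it is done.

```bash
mkdir -p pics
cat > h.py <<'E'
import numpy as np, cv2
from scipy.spatial.transform import Rotation as R
from station import monitor, eyes, job, manip
def snap(n,f=None):
    s=eyes.snapshot(n)
    if f: cv2.imwrite('pics/'+f,s['pixels'][:,:,::-1])
    return s
def rot(s):
    a=np.array(s['attitude']); return a if a.shape==(3,3) else R.from_quat(a).as_matrix()
def pts(s):
    K=np.array(s['intrinsics']);d=s['depth'];v,u=np.indices(d.shape)
    c=np.stack([(u-K[0,2])/K[0,0]*d,(v-K[1,2])/K[1,1]*d,d],-1)
    return c@rot(s).T+np.array(s['eye'])
E
python3 - <<'E'
from h import *
st=monitor.sense();print(st,manip.nose_length)
a=snap('scene');b=snap('top')
np.savez('v.npz',sp=a['pixels'],P=pts(a),tp=b['pixels'],Q=pts(b))
for s in(a,b):print(s['eye'],s['attitude'],s['intrinsics'])
cv2.imwrite('pics/a.png',a['pixels'][:,:,::-1]);cv2.imwrite('pics/b.png',b['pixels'][:,:,::-1])
E
```

```text
{'t': 0.0, 'q': array([ 1.08252433e+00,  5.28455674e-01,  1.43389511e+00, -2.12393052e-05,
        1.18138773e+00, -1.78485351e-01]), 'qd': array([ 1.10380931e-03,  5.49885875e-05, -4.30209325e-04, -4.95767092e-04,
       -5.51597638e-04,  2.17243297e-03]), 'tau': array([ 2.08414560e-03, -4.42345369e+01, -1.78031981e+01, -1.08326515e-04,
        8.18435918e-03, -6.79947490e-06]), 'tcp_pos': array([0.19017927, 0.59464927, 0.24434231]), 'tool_rot': array([ 1.54270616e-01,  9.88028049e-01, -1.01707280e-03, -3.41824256e-04]), 'force': array([ 0.50946419, -0.19721408,  0.03640725]), 'ft_torque': array([-0.03280518, -0.01508756, -0.00545366]), 'gripper_force': 0.0, 'finger_gap': 0.9975487742876424} 0.014
[ 1.13439046 -0.34843939  0.70887503] [ 0.82000006  0.40189707 -0.1806719  -0.36528934] [[382.12349764   0.         290.61280553]
 [  0.         382.12349764 217.38965507]
 [  0.           0.           1.        ]]
[0.42294205 0.04798308 1.17645188] [-0.68686096  0.71959789 -0.0742774   0.06988397] [[402.67977033   0.         278.15034312]
 [  0.         402.67977033 212.91963892]
 [  0.           0.           1.        ]]
```

View pics/a.png

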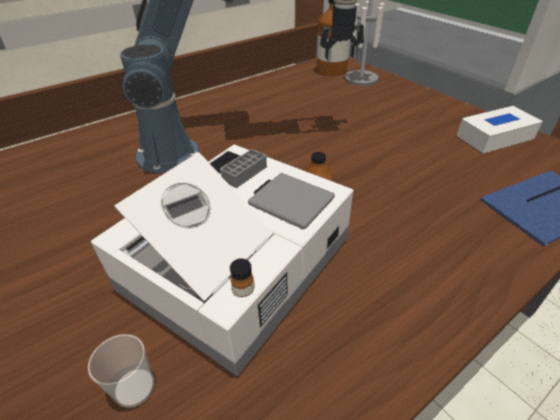

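View pics/b.png

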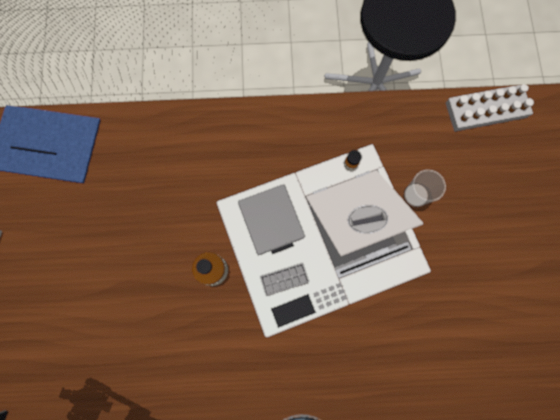

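The scene view shows the cover standing open, with the dish at about (186,205) and its edge corners at about (118,205) and (198,155). In the top view the instrument's corners are at about (218,207), (375,148), (429,270) and (268,333), and the dish is at (368,219). The jar is at (354,158) and the beaker at (428,187).

Run:
```python
from h import *
z=np.load('v.npz');Q=z['Q'];P=z['P'];tp=z['tp'].astype(int);sp=z['sp'].astype(int)
# instrument outline from top points near z=.17
m=(abs(Q[...,2]-.17)<.006)&(Q[...,0]>.25)
m=cv2.morphologyEx(m.astype(np.uint8),cv2.MORPH_OPEN,np.ones((3,3)))
n,l,s,c=cv2.connectedComponentsWithStats(m);k=1+s[1:,4].argmax()
p=Q[l==k];print('ztop',np.median(p[:,2]))
r=cv2.minAreaRect(p[:,:2].astype(np.float32));print(r,cv2.boxPoints(r))
# cover plane: scene view and top view polygons
def fit(p):
    c=np.median(p,0)
    for _ in range(5):
        n=np.linalg.svd(p-c,full_matrices=False)[2][2];n*=np.sign(n[2]);d=(p-c)@n
        p=p[abs(d)<.006];c=p.mean(0)
    return n,c,len(p),abs((p-c)@n).mean()
for X,poly in((P,[(130,207),(196,165),(262,235),(207,285)]),(Q,[(312,195),(375,178),(412,220),(345,245)])):
    mk=np.zeros(X.shape[:2],np.uint8);cv2.fillPoly(mk,[np.array(poly)],1)
    n,c,k,e=fit(X[(mk>0)&(X[...,2]>.1)]);print('plane',n,c,k,e,'tilt',np.arccos(n[2]),'az',np.arctan2(n[1],n[0]))
    full=X[(abs((X-c)@n)<.005)&(np.linalg.norm(X-c,axis=-1)<.17)&(X[...,2]>.168)]
    y=np.cross([0,0,1],n);y/=np.linalg.norm(y);x=np.cross(y,n)
    print('y',y,'u',x);a=(full-c)@np.c_[x,y];print(np.percentile(a,[.3,99.7],axis=0))
    cr=cv2.minAreaRect(a.astype(np.float32));print(cr, c+cr[0][0]*x+cr[0][1]*y)
for (u,v) in((354,158),(428,187)):print(Q[v,u])
```

```text
ztop 0.16948571344235985
((0.569426417350769, -0.07111591100692749), (0.3603352904319763, 0.44014009833335876), 18.383440017700195) [[ 0.3290487   0.08090302]
 [ 0.46785778 -0.3367755 ]
 [ 0.80980414 -0.22313485]
 [ 0.67099506  0.19454369]]
plane [0.39843441 0.42309142 0.81378355] [ 0.62450759 -0.16625565  0.23174517] 1198 0.002059579384851238 tilt 0.6201633211939559 az 0.8154028359103082
y [-0.72800183  0.68557518  0.        ] u [ 0.55790981  0.59243592 -0.58116808]
[[-0.12044179 -0.13318544]
 [ 0.11333862  0.14154278]]
((0.04755537211894989, 0.029391735792160034), (0.23652221262454987, 0.2738121747970581), 58.85797119140625) [ 0.62964197 -0.1179319   0.20410751]
plane [0.59650793 0.16812091 0.78480166] [ 0.6141564  -0.16341471  0.23995867] 689 0.0009909120678231727 tilt 0.6684202924259115 az 0.2747158574030267
y [-0.27127346  0.96250232  0.        ] u [ 0.75537342  0.21289586 -0.619747  ]
[[-0.10075189 -0.10515352]
 [ 0.11915751  0.11935682]]
((0.00940396636724472, 0.008622519671916962), (0.2249062955379486, 0.24368047714233398), 0.11025969684123993) [ 0.61892085 -0.15311345  0.23413059]
[ 0.74938281 -0.15677297  0.22748383]
[ 0.72076962 -0.41464495  0.01780809]
```

```bash
cat >> h.py <<'E'
yaw=np.deg2rad(18.383); W=np.array([[np.cos(yaw),-np.sin(yaw),0],[np.sin(yaw),np.cos(yaw),0],[0,0,1]])
O=np.array([.569426,-.071116,0])+.010*W[:,0]
def loc(X): return (X-O)@W
def wor(X): return O+np.asarray(X)@W.T
E
python3 - <<'E'
from h import *
z=np.load('v.npz')
for nm,X,I in(('scene',z['P'],z['sp']),('top',z['Q'],z['tp'])):
    L=loc(X);m=(L[...,2]>.185)&(L[...,2]<.33)&(L[...,0]<.075)&(L[...,0]>-.15)&(L[...,1]<0)&(L[...,1]>-.23)
    p=L[m];q=p
    for _ in range(6):
        A=np.c_[q[:,:2],np.ones(len(q))];k=np.linalg.lstsq(A,q[:,2],rcond=None)[0]
        r=p[:,2]-np.c_[p[:,:2],np.ones(len(p))]@k;q=p[abs(r)<.006]
    th=np.arctan(-k[0]);ym=np.median(q[:,1]);hx=(.17-k[2]-k[1]*ym)/k[0]
    print(nm,k,'th',th,'hinge x',hx,len(q),'y range',np.percentile(q[:,1],[1,50,99]),'edge',q[:,0].min(),q[:,2].max())
    mm=np.zeros(m.shape,bool);mm[m]=True
    g=I.astype(int).mean(-1)
    # cover coords
    uu=np.stack([(hx-L[...,0])*np.cos(th)+(L[...,2]-.17)*np.sin(th),L[...,1]],-1)
    dk=m&(g<np.median(g[m])-30);c,lab,s,cc=None,*[None]*3
    n,lab,s,cc=cv2.connectedComponentsWithStats(dk.astype(np.uint8))
    print('bright',np.median(g[m]))
    for i in range(1,n):
        if s[i,4]>15: print(s[i],cc[i],'cover uv',uu[lab==i].mean(0))
E
python3 - <<'E'
import cv2
a=cv2.imread('pics/a.png')[140:300,90:290];b=cv2.imread('pics/b.png')[140:300,290:450]
o=cv2.hconcat([cv2.resize(a,(440,352),interpolation=2),cv2.resize(b,(352,352),interpolation=2)]);cv2.imwrite('pics/c.png',o)
E
```

```text
scene [-0.73010387  0.00094024  0.24267211] th 0.630645512881243 hinge x 0.09938413079588422 9672 y range [-0.2011866  -0.11845275 -0.00596659] edge -0.080398810962925 0.3008406768168797
bright 231.0
[ 161  182   50   47 1484] [186.68800539 206.58894879] cover uv [ 0.14689984 -0.10186034]
[114 204  12  14  20] [118.7 210.2] cover uv [ 0.20897861 -0.20120337]
[140 233  53  56  90] [165.43333333 260.03333333] cover uv [ 0.09549348 -0.20142099]
top [-0.72996854  0.00287812  0.24279618] th 0.6305572345435027 hinge x 0.09933625275241387 4671 y range [-0.19691097 -0.0986207  -0.00199485] edge -0.07880797261897902 0.30213339123044836
bright 197.66666666666666
[400 197  14  15  17] [406.70588235 204.35294118] cover uv [ 0.15158897 -0.19808838]
[348 205  40  27 485] [367.52371134 218.16701031] cover uv [ 0.14327305 -0.10198024]
[365 228  15   5  26] [372.19230769 230.34615385] cover uv [ 0.18771853 -0.0919479 ]
```

View pics/c.png

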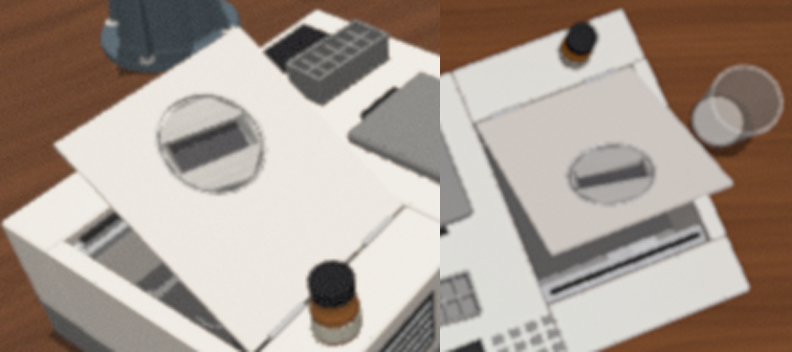

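```bash
cat >> h.py <<'E'
def head(s): 
    y=R.from_quat(s['tool_rot']).as_matrix()[:,1];return np.arctan2(y[1],y[0])
def plan(tip, psi, n=1):
    "tip local coordinates (fingertip), tool y heading psi -> per-row units after turn-free shift"
    s=monitor.sense();Rm=R.from_quat(s['tool_rot']).as_matrix()
    d=wor(tip)+[0,0,manip.nose_length]-s['tcp_pos']
    Rt=np.c_[[-np.sin(psi),np.cos(psi),0],[np.cos(psi),np.sin(psi),0],[0,0,-1]]
    Rt[:,0]=np.cross(Rt[:,1],Rt[:,2])
    rv=R.from_matrix(Rm.T@Rt).as_rotvec()
    print('shift tool mm',(Rm.T@d*1000).round(1),'units',(Rm.T@d/.8).round(4),'turn units',(rv/.12).round(3),'at',loc(s['tcp_pos']-[0,0,manip.nose_length]).round(4))
E
python3 - <<'E'
from h import *
z=np.load('v.npz')
for nm,X,I in(('scene',z['P'],z['sp']),('top',z['Q'],z['tp'])):
    L=loc(X);th=.6306;hx=.0995;g=I.astype(int).mean(-1)
    u=np.stack([(hx-L[...,0])*np.cos(th)+(L[...,2]-.17)*np.sin(th),L[...,1]],-1)
    near=(np.hypot(u[...,0]-.148,u[...,1]+.102)<.036)&(L[...,2]>.18)
    m=near&(g<np.percentile(g[near],28));q=u[m];q=q-q.mean(0)
    w,v=np.linalg.eigh(q.T@q/len(q));a=v[:,1]*np.sign(v[1,1]);print(nm,len(q),np.sqrt(w),'axis(u=-x,y)',a,'clockwise angle',np.arctan2(-a[0],a[1]))
print(loc(np.array([.75,-.157,.2])))
# pushing way: three world TCP goals
plan([-.075,-.102,.36],yaw+np.pi/2)
s=monitor.sense();print(s['tcp_pos'],wor([-.075,-.102,.374]),wor([-.051,-.102,.17]))
E
```

```text
scene 302 [0.00637521 0.01807829] axis(u=-x,y) [-0.2952958   0.95540588] clockwise angle 0.2997651052937035
top 156 [0.00505326 0.02072447] axis(u=-x,y) [-0.22565323  0.97420769] clockwise angle 0.227613510316669
[ 0.13427422 -0.13844848  0.2       ]
shift tool mm [-571.7 -639.5 -128.5] units [-0.7146 -0.7994 -0.1607] turn units [-0.015 -0.008 -5.255] at [-0.1599  0.7514  0.2304]
[0.19022174 0.59468099 0.24441526] [ 0.53991046 -0.18840979  0.374     ] [ 0.56268573 -0.18084097  0.17      ]
```

```bash
python3 -m pendant '[[[0,0,-0.054,0,0,0,0],[0,0,-0.054,0,0,0,0],[0,0,-0.054,0,0,0,0],[-0.05,-0.024,0,0,0,0,0],[-0.05,-0.024,0,0,0,0,0],[-0.05,-0.024,0,0,0,0,0],[-0.05,-0.024,0,0,0,0,0],[-0.05,-0.024,0,0,0,0,0],[-0.05,-0.024,0,0,0,0,0],[-0.05,-0.024,0,0,0,0,0],[-0.05,-0.024,0,0,0,0,0]]]'
python3 -m pendant '[[[-0.026,-0.05,0,0,0,0,0],[-0.026,-0.05,0,0,0,0,0],[-0.026,-0.05,0,0,0,0,0],[-0.026,-0.05,0,0,0,0,0],[-0.026,-0.05,0,0,0,0,0],[-0.026,-0.05,0,0,0,0,0],[-0.026,-0.05,0,0,0,0,0],[-0.026,-0.05,0,0,0,0,0],[-0.026,-0.05,0,0,0,0,0],[-0.026,-0.05,0,0,0,0,0],[-0.026,-0.05,0,0,0,0,0],[-0.026,-0.05,0,0,0,0,0],[0,0,0,0,0,-0.9,0],[0,0,0,0,0,-0.9,0],[0,0,0,0,0,-0.9,0],[0,0,0,0,0,-0.9,0],[0,0,0,0,0,-0.9,0],[0,0,0,0,0,-0.75,0]]]'
python3 -c "
from h import *
print(monitor.sense())
plan([-.06,-.102,.325],yaw+np.pi/2)"
```

```text
t: 1.2
tcp_pos: [0.4492, 0.3499, 0.3745]
tool_rot: [0.154, 0.988, -0.0, -0.0]
force: [0.5, 0.5, 0.3]
finger_gap: 0.003
gripper_force: 0.0
t: 3.0
tcp_pos: [0.5395, -0.1817, 0.3743]
tool_rot: [-0.161, 0.987, 0.0, -0.001]
force: [1.0, -0.3, -0.6]
finger_gap: 0.001
gripper_force: 0.0
{'t': 3.0, 'q': array([-5.21132334e-01,  3.28323569e-01,  1.39899246e+00, -3.75085765e-06,
        1.41564414e+00, -2.41605573e+00]), 'qd': array([ 2.19762104e-03, -5.00264426e-04,  3.36023340e-04, -2.57859098e-04,
        2.27739054e-04, -8.80422343e-01]), 'tau': array([-2.93781306e-02, -3.75247192e+01, -2.06380391e+01, -1.72400938e-03,
        4.63132325e-03,  5.39258514e-01]), 'tcp_pos': array([ 0.53948903, -0.18171382,  0.37432784]), 'tool_rot': array([-1.61355292e-01,  9.86896146e-01,  4.30202631e-04, -5.31464747e-04]), 'force': array([ 0.97424685, -0.30309679, -0.6172599 ]), 'ft_torque': array([-0.01720161, -0.03837469,  0.00850791]), 'gripper_force': 0.0, 'finger_gap': 0.0010058565615020222}
shift tool mm [-13.3  -6.6  35.3] units [-0.0166 -0.0082  0.0441] turn units [ 0.008 -0.008  0.027] at [-0.0733 -0.0955  0.3603]
```

```bash
python3 -m pendant '[[[-0.0115,-0.0041,0.028,0,0,0,0],[-0.0115,-0.0041,0.028,0,0,0,0],[0.0037,0,0.0127,0,0,0,0],[0.0037,0,0.0127,0,0,0,0],[0.0037,0,0.0127,0,0,0,0],[0.0037,0,0.0127,0,0,0,0],[0.0037,0,0.0127,0,0,0,0],[0.0037,0,0.0127,0,0,0,0],[0.0037,0,0.0127,0,0,0,0],[0.0035,0,0.0114,0,0,0,0],[0.0035,0,0.0114,0,0,0,0],[0.0035,0,0.0114,0,0,0,0],[0.0035,0,0.0114,0,0,0,0]]]'
python3 -m pendant '[[[0.0012,0,0.0105,0,0,0,0],[0.0012,0,0.0105,0,0,0,0],[0.0012,0,0.0105,0,0,0,0]]]'
python3 -c "
from h import *
plan([-.0905,-.102,.17],yaw+np.pi/2)"
```

```text
t: 4.3
tcp_pos: [0.5291, -0.1924, 0.2218]
tool_rot: [-0.159, 0.987, -0.0, 0.0]
force: [0.5, -0.4, 1.1]
finger_gap: 0.001
gripper_force: 0.2
t: 4.6
tcp_pos: [0.5263, -0.1933, 0.1966]
tool_rot: [-0.159, 0.987, 0.0, -0.0]
force: [0.0, -0.9, 0.8]
finger_gap: 0.001
gripper_force: 0.2
shift tool mm [ 1.   0.3 12.6] units [0.0013 0.0004 0.0158] turn units [ 0.    -0.    -0.005] at [-0.0895 -0.1023  0.1826]
```

```bash
python3 -m pendant '[[[0,0,0.006,0,0,0,0],[0,0,0.005,0,0,0,0],[0,0,0.003,0,0,0,0],[0,0,0.002,0,0,0,0],[0,0,0,0,0,0,0]]]'
```

```text
t: 5.1
tcp_pos: [0.5263, -0.1932, 0.1847]
tool_rot: [-0.159, 0.987, -0.0, 0.0]
force: [-0.8, 0.3, 1.2]
finger_gap: -0.004
gripper_force: 0.7
```

```bash
python3 -m pendant '[[[0,0,0.002,0,0,0,0],[0,0,0.002,0,0,0,0],[0,0,0,0,0,0,0]]]'
python3 -c "
from h import *
plan([-.0905,-.102,.17],yaw+np.pi/2)"
```

```text
t: 5.4
tcp_pos: [0.5264, -0.1933, 0.1838]
tool_rot: [-0.16, 0.987, -0.001, 0.0]
force: [-4.7, 1.9, 15.8]
finger_gap: 0.003
gripper_force: 7.6
shift tool mm [ 1.1  0.4 -0.3] units [ 0.0014  0.0005 -0.0003] turn units [-0.01   0.005 -0.003] at [-0.0894 -0.1024  0.1698]
```

```bash
python3 -m pendant '[[[0,0,-0.01,0,0,0,0],[0,0,-0.05,0,0,0,0.3],[0,0,-0.05,0,0,0,0.3],[-0.025,0,0,0,0,0,0.3],[-0.025,0,0,0,0,0,0.3],[0,0,0,0,0,0.7,0.3],[0,0,0,0,0,0.7,0.3],[0,0,0,0,0,0.7,0.3],[0,0,0,0,0,0,0.3]]]'
python3 - <<'E'
from h import *
w=snap('wrist','w.png');t=snap('top','t.png')
X=pts(w);L=loc(X);np.savez('w.npz',L=L,I=w['pixels']);print(w['eye'],w['attitude'])
plan([-.0505,-.102,.165],yaw+np.pi/2-.26)
E
```

```text
t: 6.3
tcp_pos: [0.5646, -0.1806, 0.2692]
tool_rot: [-0.034, 0.999, -0.0, 0.0]
force: [0.3, -0.9, -0.1]
finger_gap: 0.305
gripper_force: 0.0
[ 0.49797085 -0.18575226  0.39869691] [0.67701996 0.72432534 0.09518276 0.08908999]
shift tool mm [ 1.3  0.1 90.2] units [1.600e-03 1.000e-04 1.128e-01] turn units [-0.     0.002  0.076] at [-0.0493 -0.1024  0.2552]
```

View pics/w.png

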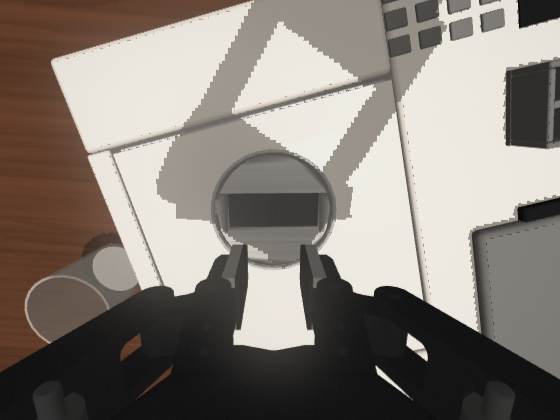

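The cover is shut. The wrist view shows the dish centred at about (274,209), with the slot running from about (218,210) to (329,210), nearly parallel to the fingers' line.

Run:
```python
from h import *
z=np.load('w.npz');L=z['L'];I=z['I'];g=I.astype(int).mean(-1)
# floor: depth 6..16 mm below top in dish neighbourhood
n=np.hypot(L[...,0]+.05,L[...,1]+.102)<.05;v=np.indices(g.shape)[0]<245
b=L[n&v&(np.hypot(L[...,0]+.05,L[...,1]+.102)>.044)];print('z cover',np.median(b[:,2]))
f=n&v&(L[...,2]<.1635)&(L[...,2]>.15);f=cv2.morphologyEx(f.astype(np.uint8),2,np.ones((3,3)))>0
p=L[f];print('floor z',np.median(p[:,2]),len(p))
r=cv2.minAreaRect((p[:,:2]*1000).astype(np.float32));print(r)
q=p[:,:2]-p[:,:2].mean(0);w,V=np.linalg.eigh(q.T@q);a=V[:,1]*np.sign(V[1,1]);print('cw angle',np.arctan2(a[0],a[1]),p.mean(0))
# dish circle
c=(g<160)&v&(abs(L[...,2]-.17)<.02)&(np.hypot(L[...,0]+.05,L[...,1]+.102)<.055)
gray=cv2.medianBlur(cv2.cvtColor(I,7),5)
h=cv2.HoughCircles(gray,3,1.5,60,param1=100,param2=30,minRadius=52,maxRadius=70) if 0 else cv2.HoughCircles(gray,cv2.HOUGH_GRADIENT,1.5,60,param1=100,param2=25,minRadius=52,maxRadius=70)
for x in h[0][:3]: print(x,L[int(x[1]),int(x[0])])
```

```text
z cover 0.17327293152988338
floor z 0.16092020621485656 3107
((-51.06025695800781, -102.9957504272461), (70.39154052734375, 27.763334274291992), 75.55369567871094)
cw angle 0.24525939082742182 [-0.05093445 -0.10277262  0.16093224]
[269.25 209.25  59.2 ] [-0.05279278 -0.10571598  0.16136838]
[ 59.25 330.75  53.8 ] [ 0.0412513  -0.37395133  0.09374719]
[272.25 287.25  62.5 ] [ 0.00758907 -0.11896128  0.1716644 ]
```

```bash
python3 -m pendant '[[[0.002,0,0.04,0,0,0,0.3],[0,0,0.04,0,0,0,0.3],[0,0,0.018,0,0,0,0.3],[0,0,0.008,0,0,0,0.3],[0,0,0.004,0,0,0,0.3],[0,0,0,0,0,0,0.3]]]'
python3 -m pendant '[[[0,0,0.003,0,0,0,0.3],[0,0,0.003,0,0,0,0.3],[0,0,0,0,0,0,0.3]]]'
python3 -c "
from h import *
plan([-.051,-.1025,.158],yaw+np.pi/2-.25)"
```

```text
t: 7.0
tcp_pos: [0.5631, -0.181, 0.1817]
tool_rot: [-0.034, 0.999, -0.0, 0.0]
force: [-0.2, 0.7, 1.0]
finger_gap: 0.303
gripper_force: 0.0
t: 7.3
tcp_pos: [0.5627, -0.1808, 0.1767]
tool_rot: [-0.034, 0.999, -0.0, 0.0]
force: [0.1, -0.5, 0.3]
finger_gap: 0.299
gripper_force: 0.0
shift tool mm [-0.1 -0.5  4.7] units [-0.0001 -0.0007  0.0059] turn units [-0.002  0.003 -0.022] at [-0.0509 -0.102   0.1627]
```

```bash
python3 -m pendant '[[[0,-0.0006,0.004,0,0,0,0.3],[0,0,0.003,0,0,0,0.3],[0,0,0,0,0,0,0.3]]]'
python3 -m pendant '[[[0,0,0.0025,0,0,0,0.3],[0,0,0,0,0,0,0.3]]]'
```

```text
t: 7.6
tcp_pos: [0.5632, -0.1814, 0.1719]
tool_rot: [-0.034, 0.999, -0.0, 0.001]
force: [-0.8, 0.9, 5.6]
finger_gap: 0.301
gripper_force: 3.0
t: 7.8
tcp_pos: [0.5633, -0.1814, 0.1717]
tool_rot: [-0.034, 0.999, -0.001, 0.001]
force: [-3.5, 1.4, 15.4]
finger_gap: 0.302
gripper_force: 7.7
```

```bash
python3 -m pendant '[[[0,0,-0.0012,0,0,0.4,0.3],[0,0,0,0,0,0.5,0.3],[0,0,0,0,0,0.5,0.3],[0,0,0,0,0,0.5,0.3],[0,0,0,0,0,0.5,0.3],[0,0,0,0,0,0.5,0.3],[0,0,0,0,0,0.5,0.3]]]'
python3 -c "
from h import *
s=monitor.sense();print(s['ft_torque'],'turned',yaw+np.pi/2-head(s),loc(s['tcp_pos']))"
```

```text
t: 8.5
tcp_pos: [0.5631, -0.1815, 0.1718]
tool_rot: [0.17, 0.985, -0.0, 0.001]
force: [-1.9, 1.1, 11.5]
finger_gap: 0.3
gripper_force: 5.3
[0.18988398 0.33835826 0.08359705] turned 0.6626224987623037 [-0.05079557 -0.10274602  0.17177997]
```

```bash
python3 -m pendant '[[[0,0,0,0,0,0.6,0.3],[0,0,0,0,0,0.6,0.3],[0,0,0,0,0,0.6,0.3],[0,0,0,0,0,0.6,0.3],[0,0,0,0,0,0.6,0.3],[0,0,0,0,0,0.6,0.3],[0,0,0,0,0,0.6,0.3],[0,0,0,0,0,0.6,0.3],[0,0,0,0,0,0.6,0.3],[0,0,0,0,0,0.6,0.3],[0,0,0,0,0,0.6,0.3],[0,0,0,0,0,0.6,0.3],[0,0,0,0,0,0.6,0.3]]]'
python3 -c "
from h import *
s=monitor.sense();print(s['ft_torque'],'turned',yaw+np.pi/2-head(s),loc(s['tcp_pos']))"
```

```text
t: 9.8
tcp_pos: [0.5629, -0.1816, 0.1718]
tool_rot: [0.596, 0.803, -0.0, 0.001]
force: [-1.3, 0.2, 9.7]
finger_gap: 0.3
gripper_force: 5.2
[0.06086653 0.35693749 0.10683891] turned 1.5989619285720011 [-0.05104252 -0.10275425  0.17179615]
```

```bash
for i in 1; do python3 -m pendant '[[[0,0,0,0,0,0.5,0.3],[0,0,0,0,0,0.5,0.3],[0,0,0,0,0,0.4,0.3],[0,0,0,0,0,0,0.3]]]'; done
python3 -c "
from h import *
s=monitor.sense();print(s['ft_torque'],'turned',yaw+np.pi/2-head(s),loc(s['tcp_pos']))"
python3 -m pendant '[[[0,0,0,0,0,0.4,0.3],[0,0,0,0,0,0.3,0.3],[0,0,0,0,0,0,0.3]]]'
python3 -c "
from h import *
s=monitor.sense();print(s['ft_torque'],'turned',yaw+np.pi/2-head(s),loc(s['tcp_pos']))"
```

```text
t: 10.2
tcp_pos: [0.5638, -0.1817, 0.1718]
tool_rot: [0.661, 0.75, 0.0, 0.002]
force: [-0.9, 1.8, 9.5]
finger_gap: 0.3
gripper_force: 6.5
[0.16139216 0.19878453 0.05329854] turned 1.7649007937365444 [-0.05020369 -0.10315385  0.17179935]
t: 10.5
tcp_pos: [0.5642, -0.1808, 0.1718]
tool_rot: [0.691, 0.723, 0.001, 0.002]
force: [0.0, 2.8, 8.6]
finger_gap: 0.305
gripper_force: 15.2
[ 0.59905887 -0.02723003  0.55911016] turned 1.8467956906493586 [-0.04949646 -0.10241329  0.17184736]
```

```bash
python3 -m pendant '[[[0,0,0,0,0,0.2,0.3],[0,0,0,0,0,0,0.3],[0,0,0,0,0,-0.6,0.3],[0,0,0,0,0,-0.6,0.3],[0,0,-0.01,0,0,0,0.3],[0,0,-0.02,0,0,0,0.3],[0,0,-0.05,0,0,0,0.3],[0,0,-0.05,0,0,0,0.3],[0,0,0,0,0,0,0.3],[0,0,0,0,0,0,0.3]]]'
python3 - <<'E'
from h import *
w=snap('wrist','w2.png');t=snap('top');L=loc(pts(w));I=w['pixels'];v=np.indices(I.shape[:2])[0]<270
f=(np.hypot(L[...,0]+.05,L[...,1]+.102)<.04)&v&(L[...,2]<.1635)&(L[...,2]>.15)
f=cv2.morphologyEx(f.astype(np.uint8),2,np.ones((3,3)))>0;p=L[f]
print(np.median(p[:,2]),len(p),cv2.minAreaRect((p[:,:2]*1000).astype(np.float32)))
q=p[:,:2]-p[:,:2].mean(0);w_,V=np.linalg.eigh(q.T@q);a=V[:,1]*np.sign(V[0,1]);print('cw angle',np.arctan2(a[0],a[1]))
cv2.imwrite('pics/w2.png',np.hstack([cv2.resize(I,(400,300)),cv2.resize(t['pixels'],(400,300))])[:,:,::-1])
E
```

```text
t: 11.5
tcp_pos: [0.5628, -0.1815, 0.2748]
tool_rot: [0.648, 0.762, 0.0, 0.001]
force: [-0.7, -0.3, -0.1]
finger_gap: 0.301
gripper_force: 0.0
0.1596040048158866 3015 ((-52.607574462890625, -104.12480926513672), (70.33462524414062, 28.231029510498047), 4.641499996185303)
cw angle 1.4935315066201515
```

View pics/w2.png

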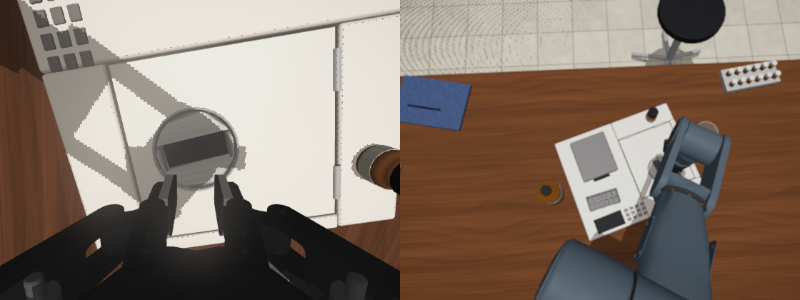

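Run:
```python
from h import *
w=snap('wrist');K=np.array(w['intrinsics']);Rw=rot(w);e=np.array(w['eye'])
# rectified image: local plane z=.17, 3 px/mm; rows: x from +.12 down, cols: y from +.01 to right
s=.5e-3; xs=.12;ys=.02
def img(z):
    H=[]
    for r,c in((0,0),(0,500),(480,0),(480,500)):
        p=Rw.T@(wor([xs-r*s,ys-c*s,z])-e);p=K@(p/p[2]);H.append((c,r,p[0],p[1]))
    H=np.float32(H);M=cv2.getPerspectiveTransform(H[:,2:],H[:,:2]);return cv2.warpPerspective(w['pixels'],M,(500,480))
A=img(.17);B=img(.158)
cv2.imwrite('pics/r.png',cv2.resize(A,(600,576))[:,:,::-1])
g=cv2.cvtColor(A,7)
for l in cv2.createLineSegmentDetector().detect(cv2.cvtColor(A,7))[0][:,0]:
    d=l[2:]-l[:2];n=np.hypot(*d)
    if n>40: print(l.round(),round(n),'angle from vertical(x)',round(float(np.degrees(np.arctan2(d[0],-d[1]))%180),1))
```

```text
Traceback (most recent call last):
cv2.error: OpenCV(4.12.0) /io/opencv/modules/imgproc/src/imgwarp.cpp:3565: error: (-215:Assertion failed) src.checkVector(2, CV_32F) == 4 && dst.checkVector(2, CV_32F) == 4 in function 'getPerspectiveTransform'
```

Run:
```python
from h import *
w=snap('wrist');K=np.array(w['intrinsics']);Rw=rot(w);e=np.array(w['eye'])
s=.5e-3; xs=.12;ys=.02;z=.17
H=[]
for r,c in((0,0),(0,500),(480,0),(480,500)):
    p=Rw.T@(wor([xs-r*s,ys-c*s,z])-e);p=K@(p/p[2]);H.append((c,r,p[0],p[1]))
H=np.float32(H);M=cv2.getPerspectiveTransform(H[:,2:].copy(),H[:,:2].copy());A=cv2.warpPerspective(w['pixels'],M,(500,480))
cv2.imwrite('pics/r.png',cv2.resize(A,(600,576))[:,:,::-1])
for l in cv2.createLineSegmentDetector().detect(cv2.cvtColor(A,7))[0][:,0]:
    d=l[2:]-l[:2];n=np.hypot(*d)
    if n>40: print(l.round(),round(n),'deg cw from x',round(float(np.degrees(np.arctan2(d[0],-d[1]))%180),1))
```

```text
[ 9.  0. -0. 61.] 61 deg cw from x 8.9
[377. 326. 327. 320.] 51 deg cw from x 97.6
[397. 168. 484.  64.] 136 deg cw from x 39.9
[456. 325. 377. 326.] 79 deg cw from x 89.5
[327. 270. 370. 258.] 45 deg cw from x 74.7
[339. 404. 437. 436.] 103 deg cw from x 108.2
[464. 453. 483. 396.] 60 deg cw from x 19.0
[445. 109. 444.  51.] 59 deg cw from x 179.6
[484. 396. 484. 318.] 78 deg cw from x 179.9
[ 47.  48.  46. 478.] 430 deg cw from x 0.2
[311.  48. 167.  48.] 144 deg cw from x 90.2
[164.  52.  86.  52.] 79 deg cw from x 90.0
[222. 424. 209. 271.] 154 deg cw from x 175.3
[482.  41. 482.   1.] 40 deg cw from x 0.4
[208. 268. 165. 315.] 64 deg cw from x 42.7
[406.  53. 333.  52.] 72 deg cw from x 90.5
[288. 397. 339. 406.] 52 deg cw from x 99.6
[445. 448. 445. 327.] 121 deg cw from x 179.9
[221. 257. 262. 253.] 41 deg cw from x 84.3
[336. 474. 298. 448.] 46 deg cw from x 124.5
[ 39. 478.  40.   1.] 478 deg cw from x 0.1
[167.  41. 323.  41.] 156 deg cw from x 90.1
[450.  46. 450.  99.] 54 deg cw from x 0.1
[450. 327. 450. 418.] 91 deg cw from x 0.0
[332.  35. 376.  35.] 44 deg cw from x 90.2
[262. 276. 275. 410.] 135 deg cw from x 174.4
[ 83.  35. 164.  35.] 81 deg cw from x 90.0
[ 88.  46. 164.  46.] 76 deg cw from x 90.0
[304. 308. 354. 303.] 51 deg cw from x 84.2
[273. 408. 224. 413.] 49 deg cw from x 85.1
[335. 426. 289. 405.] 50 deg cw from x 114.3
[331.  47. 406.  47.] 75 deg cw from x 90.0
[322. 384. 322. 339.] 45 deg cw from x 0.4
```

View pics/r.png

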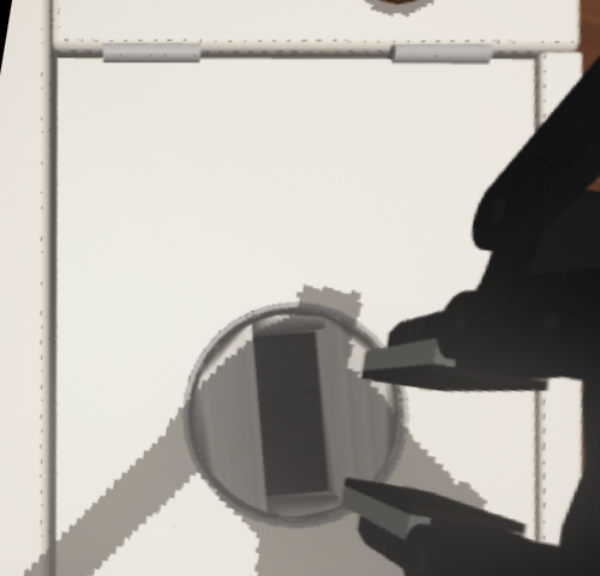

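The rectified view shows the slot, centred at about (292,412), still about 5° short of perpendicular. My back-turn while still pressing probably dragged it back. I'll reinsert, turn to the stop again, and take the pressure off before turning back.

```bash
python3 -m pendant '[[[0,0,0.03,0,0,-0.8,0.3],[0,0,0.03,0,0,-0.7,0.3],[0,0,0.03,0,0,0,0.3],[0,0,0,0,0,0,0.3]]]'
python3 -c "
from h import *
plan([-.051,-.1027,.158],yaw+np.pi/2-1.53)"
```

```text
t: 12.1
tcp_pos: [0.5598, -0.1798, 0.1973]
tool_rot: [0.576, 0.817, -0.001, -0.005]
force: [-0.5, -0.6, -0.6]
finger_gap: 0.297
gripper_force: 0.0
shift tool mm [-2.9  2.5 25.3] units [-0.0036  0.0032  0.0316] turn units [-0.058 -0.066 -0.159] at [-0.0534 -0.1001  0.1833]
```

```bash
python3 -m pendant '[[[-0.0036,0.0032,0,-0.058,-0.066,0,0.3],[0,0,0,0,0,0,0.3]]]'
python3 -c "
from h import *
plan([-.051,-.1027,.158],yaw+np.pi/2-1.53)"
```

```text
t: 12.3
tcp_pos: [0.5671, -0.1837, 0.2028]
tool_rot: [0.576, 0.817, 0.001, 0.006]
force: [0.9, -0.2, 1.3]
finger_gap: 0.302
gripper_force: 0.0
shift tool mm [ 3.8 -3.5 30.7] units [ 0.0047 -0.0044  0.0384] turn units [ 0.071  0.083 -0.156] at [-0.0477 -0.1061  0.1888]
```

```bash
python3 -m pendant '[[[0.0036,-0.0032,0,0.058,0.066,0,0.3],[0,0,0,0,0,0,0.3],[0,0,0,0,0,0,0.3],[0,0,0,0,0,0,0.3]]]'
python3 -c "
from h import *
plan([-.051,-.1027,.158],yaw+np.pi/2-1.53)"
```

```text
t: 12.7
tcp_pos: [0.5629, -0.1813, 0.2023]
tool_rot: [0.576, 0.817, 0.0, 0.0]
force: [0.1, 0.6, -0.1]
finger_gap: 0.301
gripper_force: 0.0
shift tool mm [-0.2 -0.  30.3] units [-0.0003 -0.0001  0.0379] turn units [ 0.005  0.005 -0.155] at [-0.051  -0.1025  0.1883]
```

```bash
python3 -m pendant '[[[0,0,0.015,0,0,0,0.3],[0,0,0.012,0,0,0,0.3],[0,0,0.008,0,0,0,0.3],[0,0,0.004,0,0,0,0.3],[0,0,0.001,0,0,0,0.3],[0,0,0,0,0,0,0.3]]]'
python3 -m pendant '[[[0,0,0,0,0,0.5,0.3],[0,0,0,0,0,0.5,0.3],[0,0,0,0,0,0.5,0.3],[0,0,0,0,0,0.5,0.3],[0,0,0,0,0,0.3,0.3],[0,0,0,0,0,0.3,0.3],[0,0,0,0,0,0,0.3]]]'
python3 -c "
from h import *
s=monitor.sense();print(s['ft_torque'],'turned',yaw+np.pi/2-head(s),loc(s['tcp_pos']))"
```

```text
t: 13.3
tcp_pos: [0.562, -0.1809, 0.1717]
tool_rot: [0.576, 0.817, -0.0, -0.001]
force: [-5.4, 2.7, 14.7]
finger_gap: 0.3
gripper_force: 7.7
t: 14.0
tcp_pos: [0.5638, -0.1809, 0.1718]
tool_rot: [0.695, 0.719, 0.001, 0.001]
force: [-0.2, 3.1, 11.7]
finger_gap: 0.3
gripper_force: 20.6
[0.50063855 0.23758405 0.63806843] turned 1.8581682622780715 [-0.0500032  -0.10241282  0.17178906]
```

```bash
python3 -m pendant '[[[0,0,0,0,0,0.3,0.3],[0,0,0,0,0,0,0.3],[0,0,-0.003,0,0,0,0.3],[0,0,-0.004,0,0,0,0.3],[0,0,0,0,0,-0.5,0.3],[0,0,0,0,0,-0.6,0.3],[0,0,-0.01,0,0,0,0.3],[0,0,-0.02,0,0,0,0.3],[0,0,-0.05,0,0,0,0.3],[0,0,-0.05,0,0,0,0.3],[0,0,0,0,0,0,0.3],[0,0,0,0,0,0,0.3],[0,0,0,0,0,0,0.3]]]'
python3 - <<'E'
from h import *
w=snap('wrist');L=loc(pts(w));v=np.indices(L.shape[:2])[0]<270
d=np.hypot(L[...,0]+.051,L[...,1]+.103)
f=(d<.04)&v&(L[...,2]<.1635)&(L[...,2]>.15)
f=cv2.morphologyEx(f.astype(np.uint8),2,np.ones((3,3)))>0;p=L[f]
print(np.median(p[:,2]),len(p),cv2.minAreaRect((p[:,:2]*1000).astype(np.float32)))
q=p[:,:2]-p[:,:2].mean(0);w_,V=np.linalg.eigh(q.T@q);a=V[:,1]*np.sign(V[0,1]);print('cw angle',np.arctan2(a[0],a[1]))
c=(L[...,0]>-.11)&(L[...,0]<.08)&(L[...,1]<-.02)&(L[...,1]>-.18)&(d>.05)&(L[...,2]>.16)&(L[...,2]<.18)
P=L[c];print('cover tilt dz/dx,dz/dy,z0',np.linalg.lstsq(np.c_[P[:,:2],np.ones(len(P))],P[:,2],rcond=None)[0])
for k,m in(('behind',(L[...,0]>.105)&(L[...,0]<.13)),('front',(L[...,0]<-.14)&(L[...,0]>-.18)),('cov front',(L[...,0]<-.1)&(L[...,0]>-.118))):
    m=m&(L[...,1]<-.01)&(L[...,1]>-.2)&(abs(L[...,2]-.17)<.01);print(k,np.median(L[m][:,2]),m.sum())
E
```

```text
t: 15.3
tcp_pos: [0.5617, -0.1809, 0.2784]
tool_rot: [0.661, 0.75, -0.0, -0.001]
force: [-1.2, -0.1, -0.5]
finger_gap: 0.302
gripper_force: 0.0
0.1596594575098837 2938 ((-52.745460510253906, -104.0453109741211), (28.11801528930664, 70.3948974609375), 89.65470886230469)
cw angle 1.576996597518874
cover tilt dz/dx,dz/dy,z0 [-0.0055254   0.00027449  0.17136813]
behind 0.17079656356095274 8220
front 0.17118946817072955 8938
cov front 0.17194707799204495 3816
```

```bash
python3 -c "
from station import job
print(job.sign_off())"
```

```text
the job is handed in; nothing more can be done
None
```

The cover is shut flush and the fastener is turned clockwise to its stop: the slot measured about 1.57 rad, after a second turn because the first left it about 5° short. The other objects were not touched, and I handed the job in at about 15 s.

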